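# Lock out and re-roller the desk laminator

## Robot

A 6-joint arm with a two-finger parallel gripper is mounted at the origin on the work surface. World frame = base frame: x ahead of the robot, y to its left, z up, the work surface at z = 0. Lengths are in mm, angles in rad, forces in N, time in s.
With the tool pointing down it reaches from about 275 to 1000 mm from the base axis. Payload 8.4 kg.
Tool frame: the origin (TCP) lies between the finger pads; the fingertips stand 8 mm ahead of it and the grasp point (between the pads) lies 11 mm behind it (tcp_to_tips is the distance from the TCP to the fingertips, in mm); z points along the fingers, y is the line along which they close (so a half turn about z gives the same grasp; the last joint's range is limited). The gripper opens to 85 mm and grips with 20 to 120 N. Pads are 22 mm wide; open, the fingers measure 114 mm over their backs; the gripper's body (76 mm by 85 mm) begins 54 mm behind the grasp point. The pads swing forward as they close: fully open they stand 13 mm farther back than shut.
Start: joints at [-1.148, 0.353, 1.633, -0, 1.155, -0.002], TCP at [257.585, -569.454, 239.281] pointing down, gripper open.
Joint ranges: [-2.63, 2.63], [-0.92, 2.1], [0.06, 2.66], [-1.3, 4.44], [0, 2.69], [-3.02, 3.02]. Speed limits (rad/s): [2.22, 2.22, 2.79, 3.14, 3.14, 3.14].

## Interface

Orientations are given as [roll, pitch, yaw] about the fixed x, y, z axes, in that order (R = Rz(yaw) Ry(pitch) Rx(roll)).
In Python, from rig import * gives the robot as it stands.
- The arm moves only by the tool step_arm, never from a script. Its argument "motion" is a list of rows, each an object with "claw": the finger opening in mm, from 0 to 85.4; "delta_pos": the shift along the tool's x, y, z in mm, a list of three; "turn": the turn about the tool's z in rad. In form: [{"claw": claw, "delta_pos": [dx, dy, dz], "turn": turn}, ...]. A call has 1 to 8 rows; each row shifts and turns the commanded pose from where the row before left it, along the tool's axes as they then stand; what a row does not reach is not made up. A row lasts 1/12 s, in which the tool goes at most 41.7 mm and 7.16 degrees, less where a joint would pass 70% of its speed; a pose out of reach is approached as far as the arm can. A call is refused whole if a number of a shift passes 41.7 or a number of a turn 0.125, either way. A call with a gripper value outside its range is refused whole. The fingers move at their own pace and stop on an object; "force" is the grip in N (left out, the last holds). Time passes only in rows, so rows that do not move let the fingers close. It gives the time, the measured TCP pose, the force, the opening and the grip force at its end, in the units of the state.
- sense(): the state, without advancing time (a new reading comes with each control period).
- grab_frame(name): name is "scene" or "top"; returns a dict with "img" (400x640x3 uint8, red, green, blue), "vertical_fov" (degrees; the focal length in pixels is half the picture's height over the tangent of half this angle, whatever the lens; pixels are square), "cx", "cy" (the principal point, pixels), "D" ([k1, k2, p1, p2, k3] as OpenCV has them; the pictures are not rectified), "R" (3x3) and "t" (3): a world point X has camera coordinates R X + t. Camera axes: x right, y down, z forward; pixel columns grow to the right and rows downward; lengths in mm; the calibration is good to about 2 mm. A picture is of the moment at which its call begins. There is no depth.
- sign_off(): hands the job in; it is judged then, once.
The state is a dict: "clock": time; "qpos": joint angles; "qvel": joint speeds; "joint_efforts": joint torques, N m; "eef_pos": TCP position; "tcp_rot": TCP orientation; "contact_force": force on the tool from outside, world axes, zero at the start; "wrist_torque": the same for the moment, N m; "opening": opening from 0.0 (shut) to 1.0 (fully open); "grasp_force": force on a finger pad.
Only numpy, scipy, OpenCV 4.12 (cv2) and the standard library are available. Lean on these libraries where they do the work, as an engineer would, in place of code of your own. Each camera call takes 0.05 s, during which the arm holds its last target. There are 200 camera calls.

## Task

Make the laminator safe and change its rollers: first turn the isolator's handle a quarter turn anticlockwise to off, then swing its lockout hasp fully out. After that move every worn roller from the roller bed into the wooden tray and lay every new roller from the desk in a slot of the bed, one to a slot with both ends down in it. Last of all press the bed's sprung lever down until it stays down by itself, and leave everything else on the desk where it is.

Things in the scene. Friction and masses are not known exactly. Their poses are not given: they have to be found in the camera images.
- isolator: fixed grey isolator box, 200 mm (its x) by 140 mm (its y), its flat top 70 mm above the desk; origin at the centre of its underside. Its own x axis points away from the robot at yaw 0
- handle (a joint): the isolator's black bar handle, turning about a vertical axis; 0 = on (bar along the box's x axis), 1.57 = off (anticlockwise from above, bar along the box's y axis, against a stop); it may start a little off 0. Friction about 0.12 N m; it stays where it is left
- handle_grip (a point): point on the handle's turning axis, at (30, 0, 100) mm in the box frame, which is the height to grip; the bar is 90 mm long, 18 mm thick, and its straight sides go from 82 mm to 116 mm above the desk
- hasp (a joint): the steel lockout hasp, a flat arm on the front of the box's top, turning clockwise from above about a vertical pivot; 0 = folded (pointing to the box's -y), 1.57 = swung fully out (pointing to the box's -x, overhanging the front edge). Light friction, stays where left; may start a little off 0
- hasp_knob (a point): axis of the upright round steel knob on the hasp, 99 mm above the desk: the knob is 16 mm thick and stands from 77 mm to 113 mm above the desk, 65 mm from the pivot; the hasp's plate under it is 22 mm wide with its upper face at 77 mm
- hasp_pivot (a point): point on the hasp's vertical pivot axis, at the same height as hasp_knob
- bed: fixed white roller bed, 180 mm (its x) by 205 mm, upper face 20 mm above the desk; origin at the centre of its underside. Three slots along x, 62 mm apart, formed by a steel comb at each end (34 mm above desk, 48 to 70 mm from centre), 34 mm wide, top 8 mm bevelled; end walls 40 mm above desk, 140 mm apart. The middle 96 mm is open down to the 20 mm face, for fingers
- slot0 (a point): where the centre of a roller lies when seated in slot 0 (at the lever side, y = -62 mm in the bed frame), 34 mm above the desk
- slot1 (a point): where the centre of a roller lies when seated in slot 1 (the middle one, y = 0 in the bed frame), 34 mm above the desk
- slot2 (a point): where the centre of a roller lies when seated in slot 2 (at the far side from the lever, y = +62 mm in the bed frame), 34 mm above the desk
- lever (a joint): the bed's sprung lever; 0 = up, 0.42 = fully down, held there by its spring-loaded detent. It springs back if let go before 0.29. It needs about 5 N at the pad at first, less as it goes down
- lever_pad (a point): centre of the upper face of the lever's black finger pad (36 x 30 mm), at the lever end nearest the robot, beside the bed (132 mm to its -y side); about 97 mm above the desk when up, 49 mm when down. It moves on an arc of 120 mm radius about a level axis along the bed's y, 44 mm above the desk, on the +x side of the pad
- new0: A new roller, lying on the desk at the start. 130 mm long along its x, origin at its centre: a round black rubber body 24 mm thick in the middle, at each end a white square bearing block 28 x 28 mm, 16 mm long, so it does not roll; about 150 g. Its centre is 14 mm above what it lies on. None if absent in this run
- new1: A new roller, lying on the desk at the start. 130 mm long along its x, origin at its centre: a round black rubber body 24 mm thick in the middle, at each end a white square bearing block 28 x 28 mm, 16 mm long, so it does not roll; about 150 g. Its centre is 14 mm above what it lies on. None if absent in this run
- new2: A new roller, lying on the desk at the start. 130 mm long along its x, origin at its centre: a round black rubber body 24 mm thick in the middle, at each end a white square bearing block 28 x 28 mm, 16 mm long, so it does not roll; about 150 g. Its centre is 14 mm above what it lies on. None if absent in this run
- old0: A worn roller, lying in a slot of the bed at the start. 130 mm long along its x, origin at its centre: a round grey body worn down to 20 mm thick in the middle, at each end a white square bearing block 28 x 28 mm, 16 mm long, so it does not roll; about 150 g. Its centre is 14 mm above what it lies on. None if absent in this run
- old1: A worn roller, lying in a slot of the bed at the start. 130 mm long along its x, origin at its centre: a round grey body worn down to 20 mm thick in the middle, at each end a white square bearing block 28 x 28 mm, 16 mm long, so it does not roll; about 150 g. Its centre is 14 mm above what it lies on. None if absent in this run
- old2: A worn roller, lying in a slot of the bed at the start. 130 mm long along its x, origin at its centre: a round grey body worn down to 20 mm thick in the middle, at each end a white square bearing block 28 x 28 mm, 16 mm long, so it does not roll; about 150 g. Its centre is 14 mm above what it lies on. None if absent in this run
- tray: fixed open wooden tray for worn rollers, 190 mm (its x) by 180 mm (its y), walls 4 mm thick and 28 mm tall; origin at the centre of its underside, its floor 4 mm above the desk
- stapler: a black stapler 130 x 34 x 39 mm, loose, not to be moved; origin at the centre of its underside, its length along its x
- cup: a paper cup 76 mm wide, 85 mm tall, loose, not to be moved; origin at the centre of its underside
- tape: a roll of tape 90 mm wide, 22 mm tall, loose, not to be moved; origin at the centre of its underside
- clipbox: a small cardboard box 75 x 50 x 30 mm, loose, not to be moved; origin at the centre of its underside

How it is judged:
By the outcome, as a careful person would: the job done as asked, in the order asked, and still so for the second after the job is handed in, with the robot touching nothing.
Of new0, new1, new2 only 2 to 3 are there at a start; the rules pass over those that are not, and their reading is None.
Of old0, old1, old2 only 1 to 2 are there at a start; the rules pass over those that are not, and their reading is None.
At some moment in a run one of new0, new1, new2 may be knocked a few centimetres aside while the robot is not near it.
Once in a run the grip may slacken for a moment while it holds something.
It also fails if it takes over 210 s, if anything falls off the work surface, if the arm or the gripper's body presses on something with over 40 N, if the wrist force passes 120 N, or if a joint passes its speed limit or range.

## Working session

There is one attempt and no reset: what is moved stays moved. The work goes in short steps, Python scripts to look and compute and a tool call to move; the robot and the scene stay as the last step left them, time stands still between calls to the robot, and variables do not carry over. Pictures are saved under pics/ and viewed, at most 14 in all, crops included, and the job is handed in when it is done.

Besides the shell and the picture viewer there is one more tool, called after "Request:" by a JSON object that holds its "api" and its "payload". step_arm: Moves the arm, as the interface text tells. Its arguments: {"type":"object","properties":{"motion":{"type":"array","items":{"type":"object","properties":{"claw":{"type":"number"},"delta_pos":{"type":"array","items":{"type":"number"}},"turn":{"type":"number"}}}},"force":{"type":"number"}},"required":["motion"]}

```bash
mkdir -p pics; python3 - <<'E'
from rig import *
import cv2
print(sense())
for n in("scene","top"):
    f=grab_frame(n); cv2.imwrite(f"pics/{n}0.png",f["img"][:,:,::-1])
    print(n,{k:v for k,v in f.items() if k!="img"})
E
ls
```

```text
{'clock': 0.0, 'qpos': array([-1.14840189e+00,  3.53651218e-01,  1.63416428e+00, -2.62564545e-05,
        1.15518613e+00, -2.41772739e-03]), 'qvel': array([-6.43968189e-05,  2.00819824e-03,  8.87011928e-05,  5.60768806e-04,
        7.25940083e-05,  1.54128927e-03]), 'joint_efforts': array([ 4.83591175e-04, -6.05254626e+01, -3.42071271e+01,  9.51342327e-05,
        9.63197846e-03,  1.22656675e-05]), 'eef_pos': array([ 257.38000966, -569.01916987,  238.54685566]), 'tcp_rot': array([-3.14018363e+00,  2.05997084e-05,  4.24822793e-01]), 'contact_force': array([ 0.20851296, -0.01596166,  0.05309155]), 'wrist_torque': array([-0.06362857, -0.02367624, -0.02760176]), 'grasp_force': 0.0, 'opening': 1.001867249362424}
scene {'vertical_fov': 48.65696773070962, 'cx': 316.52305842616585, 'cy': 194.38661976080124, 'D': array([0.01194046, 0.        , 0.        , 0.        , 0.        ]), 'R': array([[ 0.71022923,  0.70363572, -0.02170766],
       [ 0.35354393, -0.3831828 , -0.85333325],
       [-0.60875376,  0.5983876 , -0.52091376]]), 't': array([-425.43423656, -118.14934664, 1595.25819735])}
top {'vertical_fov': 44.558698165876194, 'cx': 314.9042587203928, 'cy': 198.2434065748996, 'D': array([-0.04697804,  0.        ,  0.        ,  0.        ,  0.        ]), 'R': array([[ 2.36630532e-02, -9.99714791e-01,  3.22438414e-03],
       [-9.88572302e-01, -2.38793803e-02, -1.48844146e-01],
       [ 1.48878691e-01,  3.34570096e-04, -9.88855411e-01]]), 't': array([ -30.4584176 ,  600.7487907 , 1690.50680228])}
pics
```

```bash
python3 - <<'E'
import cv2
for n in("scene","top"):
    i=cv2.imread(f"pics/{n}0.png"); cv2.imwrite(f"pics/{n}0b.png",cv2.resize(i,(800,500),interpolation=cv2.INTER_CUBIC))
E
```

```text
(no output)
```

View pics/top0b.png

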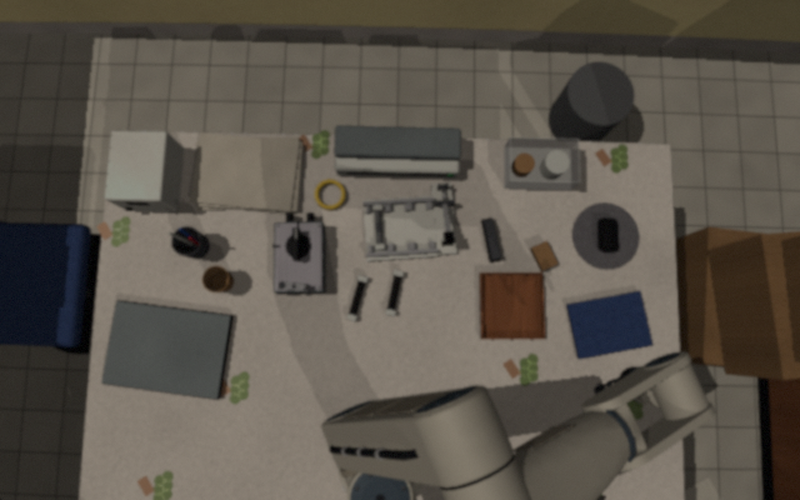

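View pics/scene0b.png

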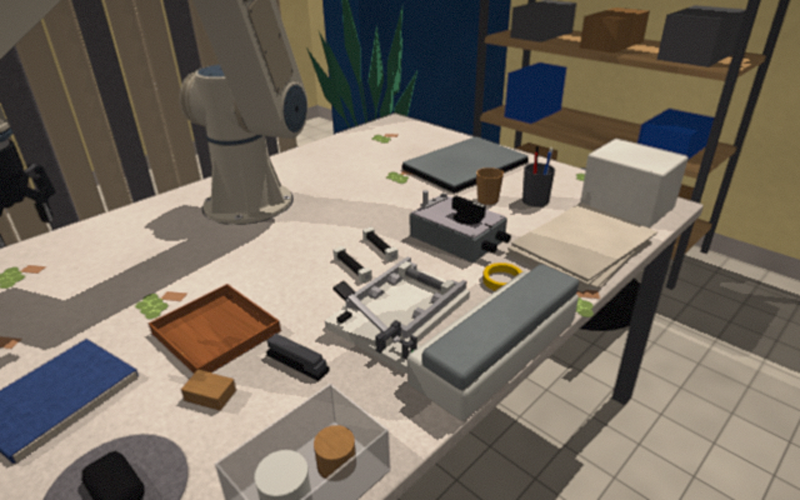

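The top view (800 px wide) shows the isolator at about (298,255), the bed at (410,230), the tray at (512,305), and two new rollers at (357,297) and (396,291). The scene view shows what looks like a worn roller in the bed and the lever at (343,292). I'll take enlarged crops for accuracy.

```bash
python3 - <<'E'
import cv2
i=cv2.imread("pics/top0.png")[140:270,205:385]; cv2.imwrite("pics/topc.png",cv2.resize(i,None,fx=4.4,fy=4.4,interpolation=cv2.INTER_CUBIC))
i=cv2.imread("pics/scene0.png")[140:300,240:420]; cv2.imwrite("pics/scc.png",cv2.resize(i,None,fx=3.75,fy=3.75,interpolation=cv2.INTER_CUBIC))
E
```

```text
(no output)
```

View pics/topc.png

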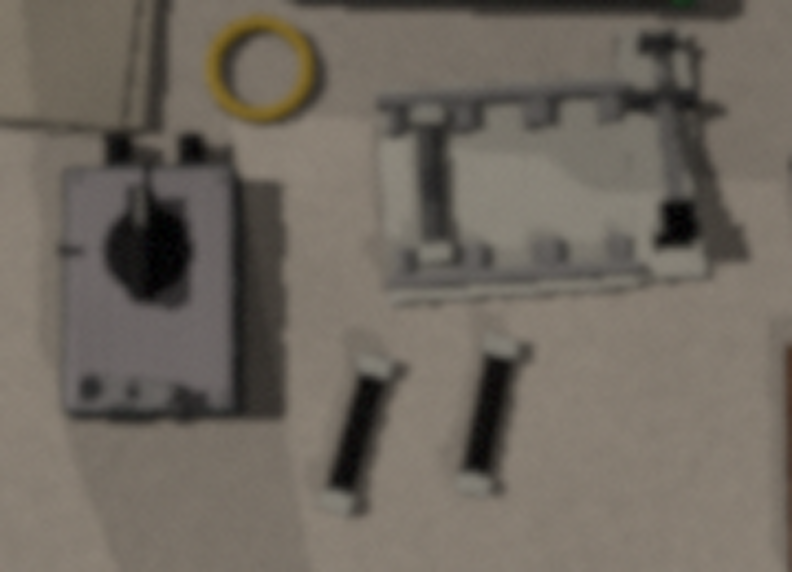

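View pics/scc.png

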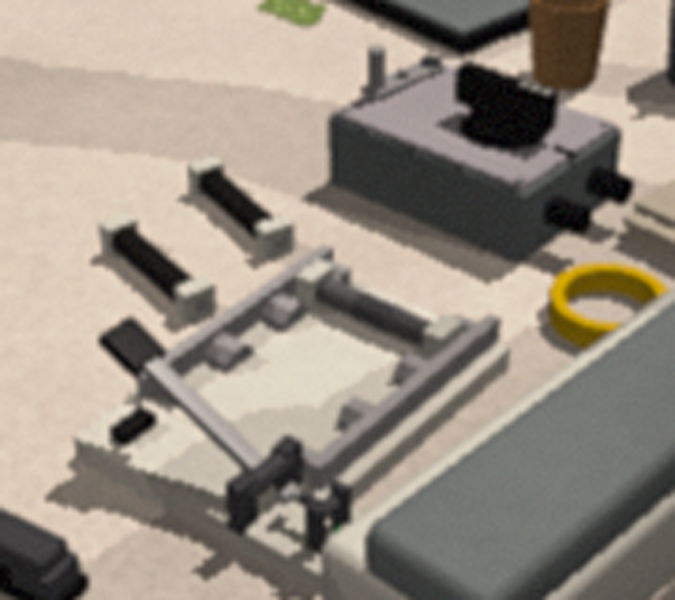

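The worn roller lies in slot 2 (crop 433,113–437,250). Slots 0 and 1 are empty, and there are two new rollers. The hasp knob is at about (377,75) in the scene crop, and the lever pad is at (677,222) in the top crop.

```bash
cat > h.py <<'E'
from rig import *
import cv2, numpy as np, json
from scipy.optimize import least_squares
def cam(f):
    h=f["img"].shape[0]; F=h/2/np.tan(np.radians(f["vertical_fov"]/2))
    return dict(K=np.array([[F,0,f["cx"]],[0,F,f["cy"]],[0,0,1.]]),D=f["D"],R=f["R"],t=f["t"])
def proj(c,X):
    return cv2.projectPoints(np.atleast_2d(X).astype(float),cv2.Rodrigues(c["R"])[0],c["t"],c["K"],c["D"])[0][:,0]
def unproj(c,uv,z):
    n=cv2.undistortPoints(np.array(uv,float).reshape(-1,1,2),c["K"],c["D"])[:,0]
    d=np.c_[n,np.ones(len(n))]@c["R"]; C=-c["R"].T@c["t"]
    return C+d*((z-C[2])/d[:,2])[:,None]
def tw(p,L):
    L=np.atleast_2d(np.array(L,float)); c,s=np.cos(p[2]),np.sin(p[2])
    return np.c_[p[0]+c*L[:,0]-s*L[:,1],p[1]+s*L[:,0]+c*L[:,1],L[:,2]]
def fit(obs,x0):  # obs: list of (cam, local pts, pixels)
    r=lambda p:np.concatenate([(proj(c,tw(p,L))-np.array(px)).ravel() for c,L,px in obs])
    s=least_squares(r,x0,x_scale=[10,10,.05],loss='soft_l1'); return s.x,np.round(r(s.x).reshape(-1,2),1)
E
cat > m.py <<'E'
from h import *
T,S=cam(grab_frame("top")),cam(grab_frame("scene"))
t=lambda *a:[((u+.5)/4.4-.5+205,(v+.5)/4.4-.5+140) for u,v in a]
s=lambda *a:[((u+.5)/3.75-.5+240,(v+.5)/3.75-.5+140) for u,v in a]
print("cam",-T["R"].T@T["t"],-S["R"].T@S["t"])
iso,e=fit([(T,[(100,70,70),(100,-70,70),(-100,-70,70),(-100,70,70)],t((65,168),(233,168),(236,410),(70,410))),
 (S,[(-100,-70,70),(100,-70,70),(100,70,70)],s((332,118),(515,190),(620,135)))],[600,100,0])
print("iso",iso,e.tolist(),"grip",tw(iso,(30,0,100)))
ys=(93,31,-31,-93)
bed,e=fit([(T,[(57,62,48),(-57,62,48)]+[(59,y,34) for y in ys[1:3]]+[(-59,y,34) for y in ys[1:3]],t((432,112),(436,249),(466,113),(540,110),(476,256),(551,250))),
 (S,[(57,62,48),(-57,62,48)],s((440,330),(318,275)))],[600,-100,0])
print("bed",bed,e.tolist()); print(tw(bed,[(0,-62,34),(0,0,34),(0,62,34),(-90,-132,97)]))
for n,a,b in(("newa",t((378,364),(344,499)),s((275,232),(205,168))),("newb",t((506,346),(480,481)),s((196,295),(115,232)))):
    L=[(57,0,28),(-57,0,28)]; print(n,*[x.tolist() for x in fit([(T,L,a),(S,L,b)],[450,0,0])])
print("pad",unproj(T,t((677,222)),97),unproj(S,s((130,345)),97))
print("knob",unproj(T,t((183,398)),113),unproj(S,s((377,50)),113),"piv",unproj(T,t((90,388)),85),unproj(S,s((430,66)),85))
print("handle top",unproj(S,s((468,70),(548,98)),116))
tr=[(x/1.25,y/1.25) for x,y in((481,274),(544,274),(546,338),(482,338))]
L=[(95,90,28),(95,-90,28),(-95,-90,28),(-95,90,28)]
print("tray",*fit([(T,L,tr)],[400,-300,0]))
E
python3 m.py
```

```text
cam [ 342.9239146   -16.66981478 1761.18294885] [1315.04623367 -700.50479831  720.93599218]
iso [5.66982168e+02 2.48200315e+02 3.34171521e-02] [[0.4, -0.6], [1.8, -1.0], [0.7, 0.7], [-1.8, 1.0], [-2.2, -2.1], [1.4, 0.3], [0.7, -3.0]] grip [[596.96541851 249.20264313 100.        ]]
bed [ 6.67235633e+02 -3.47313856e+01  6.51252039e-02] [[-0.2, -0.0], [0.1, 0.3], [0.7, -0.3], [1.0, -0.3], [-0.2, -0.5], [0.0, 0.1], [0.6, -1.1], [-0.4, -1.7]]
[[ 671.27054168  -96.59995202   34.        ]
 [ 667.23563266  -34.73138561   34.        ]
 [ 663.20072364   27.1371808    34.        ]
 [ 586.01687483 -172.30868525   97.        ]]
newa [462.5198934523419, 80.26937186282181, -0.2297032298647827] [[0.4, -0.9], [-0.1, -0.4], [-0.1, -1.9], [-0.5, -0.8]]
newb [480.2971922127813, -26.326100611730112, -0.15504617382803473] [[0.2, -1.3], [0.4, -0.4], [-0.4, -2.0], [-0.1, -2.2]]
pad [[ 625.70255316 -166.09040806   97.        ]] [[ 631.86167524 -173.42782826   97.        ]]
knob [[476.59367932 213.69039375 113.        ]] [[484.78019136 223.2051178  113.        ]] piv [[484.8836124  290.86402171  85.        ]] [[500.5125061  273.10532771  85.        ]]
handle top [[567.41084465 240.67357871 116.        ]
 [643.87576435 245.05835083 116.        ]]
tray [ 4.45825346e+02 -3.59819810e+02  1.91841778e-02] [[ 0.1 -1.4]
 [-0.2 -1.2]
 [-0.2  1.2]
 [ 0.2  1.1]]
```

Request:
{"api": "step_arm", "payload": {"motion": [{"claw": 85,"delta_pos": [0,0,0],"turn": 0.1},{"claw": 85,"delta_pos": [0,0,0],"turn": 0.1},{"claw": 85,"delta_pos": [0,0,0],"turn": 0.1},{"claw": 85,"delta_pos": [0,0,0],"turn": 0.1},{"claw": 85,"delta_pos": [15,-30,0],"turn": 0},{"claw": 85,"delta_pos": [15,-30,0],"turn": 0},{"claw": 85,"delta_pos": [15,-30,0],"turn": 0},{"claw": 85,"delta_pos": [15,-30,0],"turn": 0}]}}

```text
clock: 0.87
eef_pos: [314.7, -446.7, 239.0]
tcp_rot: [-3.141, 0.0, 0.024]
contact_force: [1.1, -0.2, 0.5]
opening: 0.996
grasp_force: 0.0
```

Request:
{"api": "step_arm", "payload": {"motion": [{"claw": 85,"delta_pos": [15,-34,0],"turn": 0},{"claw": 85,"delta_pos": [15,-34,0],"turn": 0},{"claw": 85,"delta_pos": [15,-34,0],"turn": 0},{"claw": 85,"delta_pos": [15,-34,0],"turn": 0},{"claw": 85,"delta_pos": [15,-34,0],"turn": 0},{"claw": 85,"delta_pos": [15,-34,0],"turn": 0},{"claw": 85,"delta_pos": [15,-34,0],"turn": 0},{"claw": 85,"delta_pos": [15,-34,0],"turn": 0}]}}

```text
clock: 1.53
eef_pos: [428.1, -171.4, 239.4]
tcp_rot: [3.141, -0.0, 0.025]
contact_force: [1.0, -0.7, 0.1]
opening: 0.992
grasp_force: 0.0
```

Request:
{"api": "step_arm", "payload": {"motion": [{"claw": 85,"delta_pos": [15,-34,0],"turn": 0},{"claw": 85,"delta_pos": [15,-34,0],"turn": 0},{"claw": 85,"delta_pos": [15,-34,0],"turn": 0},{"claw": 85,"delta_pos": [15,-34,0],"turn": 0},{"claw": 85,"delta_pos": [15,-34,0],"turn": 0},{"claw": 85,"delta_pos": [15,-34,0],"turn": 0},{"claw": 85,"delta_pos": [15,-34,0],"turn": 0},{"claw": 85,"delta_pos": [15,-34,0],"turn": 0}]}}

```text
clock: 2.2
eef_pos: [541.3, 103.7, 239.3]
tcp_rot: [3.142, -0.0, 0.025]
contact_force: [1.3, -0.7, -0.0]
opening: 0.999
grasp_force: 0.0
```

Request:
{"api": "step_arm", "payload": {"motion": [{"claw": 85,"delta_pos": [12,-29,0],"turn": 0},{"claw": 85,"delta_pos": [12,-29,0],"turn": 0},{"claw": 85,"delta_pos": [12,-29,0],"turn": 0},{"claw": 85,"delta_pos": [12,-29,0],"turn": 0},{"claw": 85,"delta_pos": [12,-29,20],"turn": 0},{"claw": 85,"delta_pos": [0,0,30],"turn": 0},{"claw": 85,"delta_pos": [0,0,30],"turn": 0},{"claw": 85,"delta_pos": [0,0,0],"turn": 0}]}}

```text
clock: 2.87
eef_pos: [593.8, 247.4, 153.2]
tcp_rot: [3.138, 0.009, 0.026]
contact_force: [-1.8, -0.9, -0.1]
opening: 0.995
grasp_force: 0.0
```

```bash
python3 - <<'E'
from h import *
f=grab_frame("scene"); i=f["img"][120:260,300:460,::-1]; cv2.imwrite("pics/s1.png",cv2.resize(i,None,fx=4,fy=4,interpolation=cv2.INTER_CUBIC))
print(sense()["eef_pos"])
E
```

```text
[595.06872266 247.54310014 156.1517159 ]
```

View pics/s1.png

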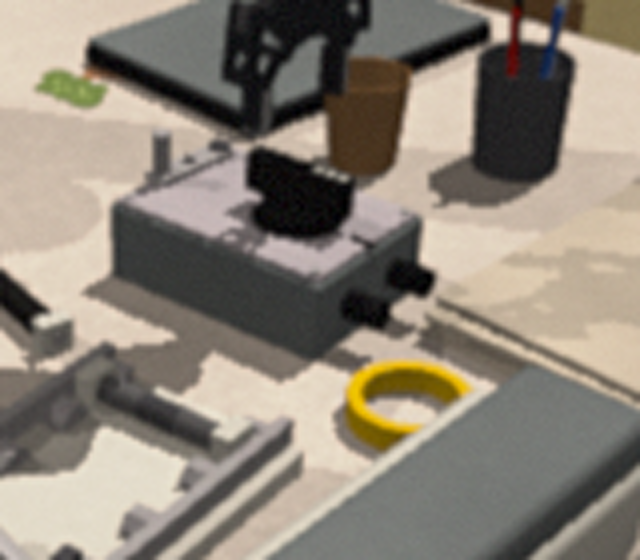

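The fingers straddle the black bar: tips at (250,130) and (332,90), bar centre at about (300,178). The knob stands at (162,155). I'm going down and gripping.

Request:
{"api": "step_arm", "payload": {"motion": [{"claw": 85,"delta_pos": [0,0,25],"turn": 0},{"claw": 85,"delta_pos": [0,0,25],"turn": 0},{"claw": 85,"delta_pos": [0,0,15],"turn": 0},{"claw": 85,"delta_pos": [0,0,0],"turn": 0},{"claw": 60,"delta_pos": [0,0,0],"turn": 0},{"claw": 35,"delta_pos": [0,0,0],"turn": 0},{"claw": 25,"delta_pos": [0,0,0],"turn": 0},{"claw": 22,"delta_pos": [0,0,0],"turn": 0}], "force": 40}}

```text
clock: 3.58
eef_pos: [598.4, 248.5, 96.1]
tcp_rot: [-3.141, -0.002, 0.025]
contact_force: [0.2, 0.5, 0.7]
opening: 0.45
grasp_force: 0.0
```

Request:
{"api": "step_arm", "payload": {"motion": [{"claw": 10,"delta_pos": [0,0,0],"turn": 0},{"claw": 10,"delta_pos": [0,0,0],"turn": 0},{"claw": 10,"delta_pos": [0,0,0],"turn": 0},{"claw": 10,"delta_pos": [0,0,0],"turn": 0}]}}

```text
clock: 3.92
eef_pos: [598.1, 251.8, 96.0]
tcp_rot: [-3.136, -0.003, 0.025]
contact_force: [-3.2, 16.1, 5.2]
opening: 0.202
grasp_force: 41.4
```

Request:
{"api": "step_arm", "payload": {"motion": [{"claw": 10,"delta_pos": [0,-4,3],"turn": 0},{"claw": 10,"delta_pos": [0,0,0],"turn": -0.1},{"claw": 10,"delta_pos": [0,0,0],"turn": -0.1},{"claw": 10,"delta_pos": [0,0,0],"turn": -0.1},{"claw": 10,"delta_pos": [0,0,0],"turn": -0.1},{"claw": 10,"delta_pos": [0,0,0],"turn": -0.1},{"claw": 10,"delta_pos": [0,0,0],"turn": -0.1},{"claw": 10,"delta_pos": [0,0,0],"turn": -0.1}]}}

```text
clock: 4.58
eef_pos: [598.2, 252.5, 95.3]
tcp_rot: [3.141, -0.002, 0.729]
contact_force: [-8.8, -4.4, 28.1]
opening: 0.2
grasp_force: 42.6
```

Request:
{"api": "step_arm", "payload": {"motion": [{"claw": 10,"delta_pos": [0,0,0],"turn": -0.1},{"claw": 10,"delta_pos": [0,0,0],"turn": -0.1},{"claw": 10,"delta_pos": [0,0,0],"turn": -0.1},{"claw": 10,"delta_pos": [0,0,0],"turn": -0.1},{"claw": 10,"delta_pos": [0,0,0],"turn": -0.1},{"claw": 10,"delta_pos": [0,0,0],"turn": 0}]}}

```text
clock: 5.08
eef_pos: [598.1, 252.6, 95.3]
tcp_rot: [3.14, -0.002, 1.231]
contact_force: [-9.2, -4.7, 29.3]
opening: 0.201
grasp_force: 42.7
```

```bash
python3 -c "
from rig import *
s=sense();print(s['eef_pos'],s['tcp_rot'],s['contact_force'],s['wrist_torque'],s['qpos'],s['opening'])"
```

```text
[598.05700261 252.59041801  95.25648034] [ 3.14003299e+00 -1.68745444e-03  1.23091192e+00] [-9.15665224 -4.73523478 29.28132607] [-0.40238503  1.66630758  0.10557351] [3.97211225e-01 5.44819251e-01 1.68771910e+00 2.55385755e-04
 9.06765303e-01 7.36939785e-01] 0.20131012009630225
```

Request:
{"api": "step_arm", "payload": {"motion": [{"claw": 10,"delta_pos": [0,0,-3],"turn": -0.1},{"claw": 10,"delta_pos": [0,0,0],"turn": -0.1},{"claw": 10,"delta_pos": [0,0,0],"turn": -0.1},{"claw": 10,"delta_pos": [0,0,0],"turn": -0.08},{"claw": 10,"delta_pos": [0,0,0],"turn": 0},{"claw": 10,"delta_pos": [0,0,0],"turn": 0}]}}

```text
clock: 5.58
eef_pos: [597.8, 252.5, 95.4]
tcp_rot: [3.14, -0.001, 1.604]
contact_force: [-1.8, 0.1, 6.0]
opening: 0.205
grasp_force: 43.9
```

```bash
python3 -c "
from rig import *
s=sense();print(s['eef_pos'],s['tcp_rot'],s['contact_force'],s['wrist_torque'],s['opening'])"
```

```text
[597.79054911 252.54069413  95.41683042] [ 3.14041630e+00 -7.08562827e-04  1.60438100e+00] [-1.76525353  0.06286382  6.04728256] [0.27149838 0.30265942 0.18615843] 0.20498086398823778
```

Request:
{"api": "step_arm", "payload": {"motion": [{"claw": 10,"delta_pos": [0,0,0],"turn": -0.03},{"claw": 10,"delta_pos": [0,0,0],"turn": -0.03},{"claw": 10,"delta_pos": [0,0,0],"turn": 0}]}}

```text
clock: 5.83
eef_pos: [597.8, 252.8, 95.5]
tcp_rot: [3.14, -0.002, 1.663]
contact_force: [-1.3, 0.0, 4.8]
opening: 0.201
grasp_force: 58.6
```

```bash
python3 -c "
from rig import *
s=sense();print(s['eef_pos'],s['tcp_rot'],s['contact_force'],s['wrist_torque'],s['opening'])"
```

```text
[597.81985921 252.78302907  95.49036128] [ 3.14042317e+00 -1.64911221e-03  1.66271920e+00] [-1.26664852e+00  1.48532899e-03  4.80855300e+00] [ 0.22622586  0.22864986 -1.48276677] 0.20087636208046286
```

Request:
{"api": "step_arm", "payload": {"motion": [{"claw": 60,"delta_pos": [0,0,0],"turn": 0},{"claw": 85,"delta_pos": [0,0,0],"turn": 0},{"claw": 85,"delta_pos": [0,0,0],"turn": 0},{"claw": 85,"delta_pos": [0,0,0],"turn": 0},{"claw": 85,"delta_pos": [0,0,-20],"turn": 0},{"claw": 85,"delta_pos": [0,0,-30],"turn": 0},{"claw": 85,"delta_pos": [0,0,-30],"turn": 0},{"claw": 85,"delta_pos": [0,0,-30],"turn": 0}]}}

```text
clock: 6.5
eef_pos: [596.9, 252.0, 205.1]
tcp_rot: [-3.141, 0.001, 1.665]
contact_force: [0.5, -0.7, 0.2]
opening: 0.994
grasp_force: 0.0
```

Request:
{"api": "step_arm", "payload": {"motion": [{"claw": 85,"delta_pos": [-6,-30,0],"turn": 0},{"claw": 85,"delta_pos": [-6,-30,0],"turn": 0},{"claw": 85,"delta_pos": [-6,-30,0],"turn": 0},{"claw": 85,"delta_pos": [-6,-30,0],"turn": 0},{"claw": 85,"delta_pos": [0,0,0],"turn": 0},{"claw": 85,"delta_pos": [0,0,0],"turn": 0}]}}

```text
clock: 7.0
eef_pos: [479.1, 216.7, 204.6]
tcp_rot: [3.142, 0.0, 1.665]
contact_force: [0.6, -0.4, 0.8]
opening: 0.994
grasp_force: 0.0
```

```bash
python3 - <<'E'
from h import *
a=grab_frame("scene")["img"][130:230,300:430,::-1]; b=grab_frame("top")["img"][160:260,205:305,::-1]
r=lambda i:cv2.resize(i,None,fx=3.47,fy=4,interpolation=cv2.INTER_CUBIC)
r=lambda i:cv2.resize(i,None,fx=3.4,fy=3.4,interpolation=cv2.INTER_CUBIC)
cv2.imwrite("pics/c2.png",np.hstack([r(a),r(b)])); print(sense()["eef_pos"],sense()["tcp_rot"])
E
```

```text
[481.07359606 217.4574061  204.72627554] [ 3.14008994e+00 -3.89441856e-04  1.66490230e+00]
```

View pics/c2.png

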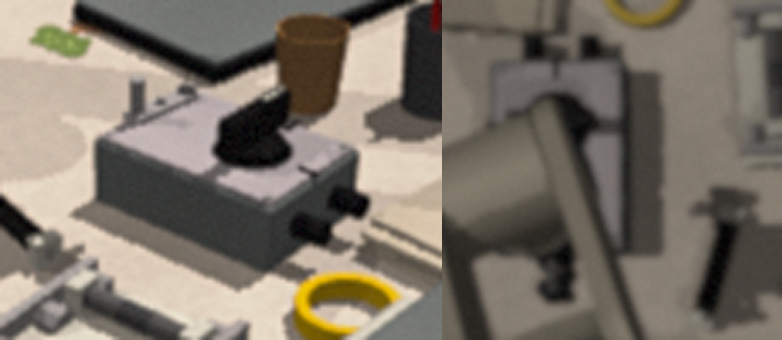

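The handle now lies along the box's y. The knob stands at crop (138,78)–(138,116), with its pivot end at about (188,92).

```bash
python3 - <<'E'
from h import *
S=cam(grab_frame("scene"))
p=lambda *a:[((u+.5)/3.4-.5+300,(v+.5)/3.4-.5+130) for u,v in a]
print("handle proj",proj(S,[(597.8,252.6,116)]),p((256,105)))
print("knob",unproj(S,p((138,78)),113),unproj(S,p((138,115)),77), "piv",unproj(S,p((188,92)),80))
iso=[568,251.5,.035]
print("iso corners proj",((proj(S,tw(iso,[(-100,-70,70),(100,-70,70),(100,70,70)]))+.5-[300,130])*3.4).round())
E
```

```text
handle proj [[374.88047698 160.0540167 ]] [(374.94117647058823, 160.52941176470588)]
knob [[483.14934035 225.32642112 113.        ]] [[485.98556885 222.52742579  77.        ]] piv [[493.17619893 285.01023091  80.        ]]
iso corners proj [[ 93. 134.]
 [272. 207.]
 [364. 146.]]
```

Request:
{"api": "step_arm", "payload": {"motion": [{"claw": 85,"delta_pos": [0,0,0],"turn": -0.1},{"claw": 85,"delta_pos": [0,0,0],"turn": -0.1},{"claw": 85,"delta_pos": [0,0,0],"turn": -0.1},{"claw": 85,"delta_pos": [0,0,0],"turn": -0.1},{"claw": 85,"delta_pos": [0,0,0],"turn": -0.1},{"claw": 85,"delta_pos": [0,0,0],"turn": -0.1},{"claw": 85,"delta_pos": [0,0,0],"turn": -0.1},{"claw": 85,"delta_pos": [2.5,6.5,0],"turn": 0}]}}

```text
clock: 7.82
eef_pos: [483.5, 223.2, 204.0]
tcp_rot: [-3.141, 0.0, 2.369]
contact_force: [-0.0, -0.7, 0.1]
opening: 0.992
grasp_force: 0.0
```

Request:
{"api": "step_arm", "payload": {"motion": [{"claw": 85,"delta_pos": [0,0,25],"turn": 0},{"claw": 85,"delta_pos": [0,0,25],"turn": 0},{"claw": 85,"delta_pos": [0,0,25],"turn": 0},{"claw": 85,"delta_pos": [0,0,25],"turn": 0},{"claw": 85,"delta_pos": [0,0,10],"turn": 0},{"claw": 60,"delta_pos": [0,0,0],"turn": 0},{"claw": 40,"delta_pos": [0,0,0],"turn": 0},{"claw": 25,"delta_pos": [0,0,0],"turn": 0}], "force": 20}}

```text
clock: 8.48
eef_pos: [484.0, 224.0, 95.4]
tcp_rot: [3.14, 0.001, 2.364]
contact_force: [1.6, -0.3, 0.9]
opening: 0.598
grasp_force: 0.0
```

Request:
{"api": "step_arm", "payload": {"motion": [{"claw": 10,"delta_pos": [0,0,0],"turn": 0},{"claw": 10,"delta_pos": [0,0,0],"turn": 0},{"claw": 10,"delta_pos": [0,0,0],"turn": 0},{"claw": 10,"delta_pos": [0,0,0],"turn": 0}]}}

```text
clock: 8.82
eef_pos: [483.7, 223.8, 95.3]
tcp_rot: [3.139, 0.001, 2.365]
contact_force: [0.6, 0.4, 5.8]
opening: 0.177
grasp_force: 22.4
```

The pinch axis is across the swing direction, so I'll loosen, turn a quarter, and grip again along the push direction.

Request:
{"api": "step_arm", "payload": {"motion": [{"claw": 50,"delta_pos": [0,0,0],"turn": 0},{"claw": 50,"delta_pos": [0,0,0],"turn": 0},{"claw": 50,"delta_pos": [0,0,0],"turn": 0.1},{"claw": 50,"delta_pos": [0,0,0],"turn": 0.12},{"claw": 50,"delta_pos": [0,0,0],"turn": 0.12},{"claw": 50,"delta_pos": [0,0,0],"turn": 0.12},{"claw": 50,"delta_pos": [0,0,0],"turn": 0.12},{"claw": 50,"delta_pos": [0,0,0],"turn": 0.12}]}}

```text
clock: 9.48
eef_pos: [482.6, 223.3, 94.1]
tcp_rot: [-3.141, 0.0, 1.659]
contact_force: [0.1, -0.2, -0.6]
opening: 0.585
grasp_force: 0.0
```

Request:
{"api": "step_arm", "payload": {"motion": [{"claw": 50,"delta_pos": [0,0,0],"turn": 0.12},{"claw": 50,"delta_pos": [0,0,0],"turn": 0.12},{"claw": 50,"delta_pos": [0,0,0],"turn": 0.12},{"claw": 50,"delta_pos": [0,0,0],"turn": 0.12},{"claw": 50,"delta_pos": [0,0,0],"turn": 0.12},{"claw": 50,"delta_pos": [0,0,0],"turn": 0.12},{"claw": 50,"delta_pos": [0,0,0],"turn": 0.12},{"claw": 50,"delta_pos": [0,0,0],"turn": 0.04}]}}

```text
clock: 10.15
eef_pos: [482.6, 223.3, 94.1]
tcp_rot: [-3.141, 0.001, 0.778]
contact_force: [0.1, -0.7, 0.1]
opening: 0.586
grasp_force: 0.0
```

Request:
{"api": "step_arm", "payload": {"motion": [{"claw": 25,"delta_pos": [0,0,0],"turn": 0},{"claw": 10,"delta_pos": [0,0,0],"turn": 0},{"claw": 10,"delta_pos": [0,0,0],"turn": 0},{"claw": 10,"delta_pos": [0,0,0],"turn": 0},{"claw": 10,"delta_pos": [0,0,0],"turn": 0},{"claw": 10,"delta_pos": [0,0,0],"turn": 0}]}}

```text
clock: 10.65
eef_pos: [482.8, 223.6, 94.3]
tcp_rot: [-3.141, -0.0, 0.785]
contact_force: [-2.1, 2.2, 0.3]
opening: 0.179
grasp_force: 21.3
```

Request:
{"api": "step_arm", "payload": {"motion": [{"claw": 10,"delta_pos": [-4.1,-5,0],"turn": 0},{"claw": 10,"delta_pos": [-4.1,-5,0],"turn": 0},{"claw": 10,"delta_pos": [-6.1,-11.5,0],"turn": 0},{"claw": 10,"delta_pos": [-3.7,-12.5,0],"turn": 0},{"claw": 10,"delta_pos": [0,0,0],"turn": 0}]}}

```text
clock: 11.07
eef_pos: [443.8, 234.0, 94.1]
tcp_rot: [-3.141, 0.003, 0.785]
contact_force: [-3.0, -5.3, 2.9]
opening: 0.181
grasp_force: 21.8
```

Request:
{"api": "step_arm", "payload": {"motion": [{"claw": 10,"delta_pos": [-1.1,-13,0],"turn": 0},{"claw": 10,"delta_pos": [1.5,-13,0],"turn": 0},{"claw": 10,"delta_pos": [4,-12.4,0],"turn": 0},{"claw": 10,"delta_pos": [6.4,-11.3,0],"turn": 0},{"claw": 10,"delta_pos": [0,0,0],"turn": 0}]}}

```text
clock: 11.48
eef_pos: [418.0, 278.8, 94.2]
tcp_rot: [-3.141, 0.001, 0.786]
contact_force: [-3.5, -0.4, 2.4]
opening: 0.177
grasp_force: 21.6
```

Request:
{"api": "step_arm", "payload": {"motion": [{"claw": 10,"delta_pos": [4.3,-5,0],"turn": 0},{"claw": 10,"delta_pos": [4.3,-5,0],"turn": 0},{"claw": 10,"delta_pos": [0,0,0],"turn": 0},{"claw": 10,"delta_pos": [0,0,0],"turn": 0}]}}

```text
clock: 11.82
eef_pos: [417.6, 286.7, 94.0]
tcp_rot: [3.137, 0.006, 0.787]
contact_force: [4.8, -26.5, 9.7]
opening: 0.18
grasp_force: 22.9
```

Request:
{"api": "step_arm", "payload": {"motion": [{"claw": 10,"delta_pos": [-1,1,0],"turn": 0},{"claw": 50,"delta_pos": [0,0,0],"turn": 0},{"claw": 60,"delta_pos": [0,0,0],"turn": 0},{"claw": 60,"delta_pos": [0,0,0],"turn": 0},{"claw": 60,"delta_pos": [0,0,-30],"turn": 0},{"claw": 60,"delta_pos": [0,0,-40],"turn": 0},{"claw": 60,"delta_pos": [0,0,-40],"turn": 0},{"claw": 85,"delta_pos": [0,0,-10],"turn": 0}]}}

```text
clock: 12.48
eef_pos: [420.2, 291.5, 220.1]
tcp_rot: [3.14, -0.009, 0.785]
contact_force: [1.3, 1.2, 0.6]
opening: 0.828
grasp_force: 0.0
```

Request:
{"api": "step_arm", "payload": {"motion": [{"claw": 85,"delta_pos": [-10,25,0],"turn": 0.1},{"claw": 85,"delta_pos": [-5,28,0],"turn": 0.1},{"claw": 85,"delta_pos": [0,30,0],"turn": 0.1},{"claw": 85,"delta_pos": [0,30,0],"turn": 0.1},{"claw": 85,"delta_pos": [0,30,0],"turn": 0.1},{"claw": 85,"delta_pos": [0,30,0],"turn": 0.1},{"claw": 85,"delta_pos": [0,30,0],"turn": 0.1},{"claw": 85,"delta_pos": [0,0,0],"turn": 0}]}}

```text
clock: 13.15
eef_pos: [498.9, 98.5, 214.2]
tcp_rot: [3.14, -0.001, 0.077]
contact_force: [1.0, -0.1, 0.6]
opening: 0.996
grasp_force: 0.0
```

```bash
python3 - <<'E'
from h import *
a=grab_frame("scene")["img"][120:300,200:430,::-1]
cv2.imwrite("pics/c3.png",cv2.resize(a,None,fx=3.3,fy=3.3,interpolation=cv2.INTER_CUBIC)); print(sense()["eef_pos"],sense()["tcp_rot"])
E
```

```text
[498.56085303 100.31852455 214.17298049] [ 3.14156814e+00 -5.73744004e-04  8.09215125e-02]
```

View pics/c3.png

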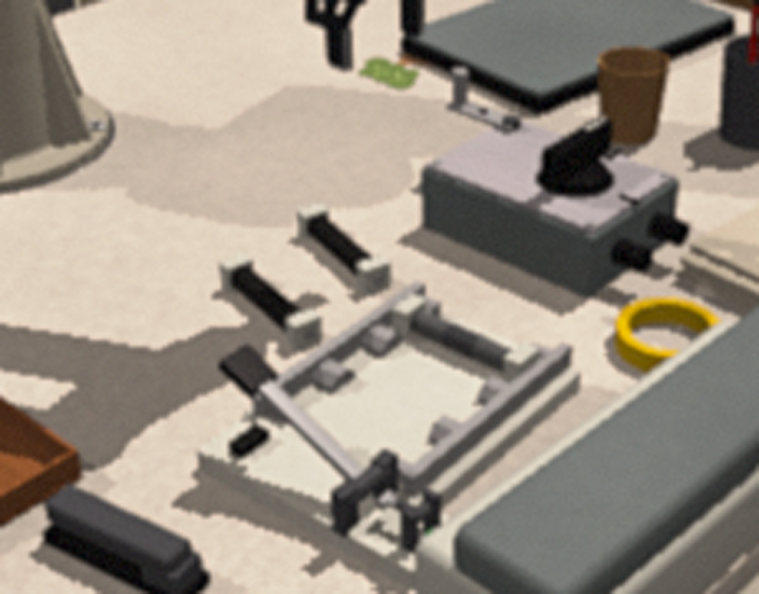

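The hasp points out over the front edge (knob at 460,90) and the handle is across the box. Next is the worn roller.

Request:
{"api": "step_arm", "payload": {"motion": [{"claw": 60,"delta_pos": [26.8,13.8,0],"turn": 0.016},{"claw": 60,"delta_pos": [26.8,13.8,0],"turn": 0},{"claw": 60,"delta_pos": [26.8,13.8,0],"turn": 0},{"claw": 60,"delta_pos": [26.8,13.8,0],"turn": 0},{"claw": 60,"delta_pos": [26.8,13.8,0],"turn": 0},{"claw": 60,"delta_pos": [26.8,13.8,20],"turn": 0},{"claw": 60,"delta_pos": [0,0,40],"turn": 0},{"claw": 60,"delta_pos": [0,0,0],"turn": 0}]}}

```text
clock: 13.87
eef_pos: [661.6, 31.4, 147.3]
tcp_rot: [-3.141, 0.009, 0.07]
contact_force: [-2.6, -0.2, -1.8]
opening: 0.701
grasp_force: 0.0
```

Request:
{"api": "step_arm", "payload": {"motion": [{"claw": 60,"delta_pos": [0,0,40],"turn": 0},{"claw": 60,"delta_pos": [0,0,40],"turn": 0},{"claw": 60,"delta_pos": [0,0,20],"turn": 0},{"claw": 60,"delta_pos": [0,0,15],"turn": 0},{"claw": 60,"delta_pos": [0,0,0],"turn": 0},{"claw": 60,"delta_pos": [0,0,0],"turn": 0}]}}

```text
clock: 14.37
eef_pos: [664.3, 31.7, 40.0]
tcp_rot: [-3.141, -0.0, 0.07]
contact_force: [0.7, -0.0, 0.3]
opening: 0.702
grasp_force: 0.0
```

Request:
{"api": "step_arm", "payload": {"motion": [{"claw": 60,"delta_pos": [0,2.5,7],"turn": 0.005},{"claw": 40,"delta_pos": [0,0,0],"turn": 0},{"claw": 20,"delta_pos": [0,0,0],"turn": 0},{"claw": 10,"delta_pos": [0,0,0],"turn": 0},{"claw": 10,"delta_pos": [0,0,0],"turn": 0},{"claw": 10,"delta_pos": [0,0,0],"turn": 0},{"claw": 10,"delta_pos": [0,0,0],"turn": 0}], "force": 40}}

```text
clock: 14.95
eef_pos: [665.0, 28.4, 33.5]
tcp_rot: [3.142, -0.002, 0.064]
contact_force: [-1.6, -0.3, 5.5]
opening: 0.22
grasp_force: 39.1
```

Request:
{"api": "step_arm", "payload": {"motion": [{"claw": 10,"delta_pos": [0,0,-20],"turn": 0},{"claw": 10,"delta_pos": [0,0,-30],"turn": 0},{"claw": 10,"delta_pos": [0,0,-40],"turn": 0},{"claw": 10,"delta_pos": [0,0,-40],"turn": 0},{"claw": 10,"delta_pos": [0,0,-10],"turn": 0}]}}

```text
clock: 15.37
eef_pos: [667.4, 28.6, 179.2]
tcp_rot: [3.141, -0.009, 0.064]
contact_force: [1.3, 0.5, -0.8]
opening: 0.217
grasp_force: 39.6
```

Request:
{"api": "step_arm", "payload": {"motion": [{"claw": 10,"delta_pos": [-15,25,0],"turn": 0},{"claw": 10,"delta_pos": [-20,31,0],"turn": 0},{"claw": 10,"delta_pos": [-20,31,0],"turn": 0},{"claw": 10,"delta_pos": [-20,31,0],"turn": 0},{"claw": 10,"delta_pos": [-20,31,0],"turn": 0},{"claw": 10,"delta_pos": [-20,31,0],"turn": 0},{"claw": 10,"delta_pos": [-20,31,0],"turn": 0},{"claw": 10,"delta_pos": [-20,31,0],"turn": 0}]}}

```text
clock: 16.03
eef_pos: [523.8, -224.2, 172.3]
tcp_rot: [3.142, -0.0, 0.064]
contact_force: [0.7, -0.3, -2.4]
opening: 0.216
grasp_force: 39.6
```

Request:
{"api": "step_arm", "payload": {"motion": [{"claw": 10,"delta_pos": [-20,31,0],"turn": 0},{"claw": 10,"delta_pos": [-20,31,0],"turn": 0},{"claw": 10,"delta_pos": [-20,31,0],"turn": 0},{"claw": 10,"delta_pos": [-20,31,0],"turn": 0},{"claw": 10,"delta_pos": [-8,7,0],"turn": 0},{"claw": 10,"delta_pos": [0,0,0],"turn": 0},{"claw": 10,"delta_pos": [0,0,0],"turn": 0}]}}

```text
clock: 16.62
eef_pos: [445.2, -359.2, 172.1]
tcp_rot: [-3.141, 0.0, 0.062]
contact_force: [0.1, -0.6, -1.7]
opening: 0.217
grasp_force: 39.6
```

Request:
{"api": "step_arm", "payload": {"motion": [{"claw": 10,"delta_pos": [0,0,30],"turn": 0},{"claw": 10,"delta_pos": [0,0,35],"turn": 0},{"claw": 10,"delta_pos": [0,0,35],"turn": 0},{"claw": 10,"delta_pos": [0,0,25],"turn": 0},{"claw": 10,"delta_pos": [0,0,15],"turn": 0},{"claw": 10,"delta_pos": [0,0,7],"turn": 0},{"claw": 10,"delta_pos": [0,0,5],"turn": 0},{"claw": 10,"delta_pos": [0,0,0],"turn": 0}]}}

```text
clock: 17.28
eef_pos: [446.1, -358.5, 20.0]
tcp_rot: [-3.141, 0.0, 0.065]
contact_force: [-0.8, -0.9, -1.1]
opening: 0.218
grasp_force: 39.6
```

Request:
{"api": "step_arm", "payload": {"motion": [{"claw": 10,"delta_pos": [0,0,2],"turn": 0},{"claw": 10,"delta_pos": [0,0,0],"turn": 0},{"claw": 50,"delta_pos": [0,0,0],"turn": 0},{"claw": 50,"delta_pos": [0,0,0],"turn": 0},{"claw": 50,"delta_pos": [0,0,0],"turn": 0},{"claw": 50,"delta_pos": [0,0,-30],"turn": 0},{"claw": 60,"delta_pos": [0,0,-40],"turn": 0},{"claw": 60,"delta_pos": [0,0,-40],"turn": 0}]}}

```text
clock: 17.95
eef_pos: [444.8, -358.7, 129.0]
tcp_rot: [-3.14, 0.002, 0.064]
contact_force: [1.1, -0.3, 0.6]
opening: 0.701
grasp_force: 0.0
```

Request:
{"api": "step_arm", "payload": {"motion": [{"claw": 60,"delta_pos": [0,0,-20],"turn": 0},{"claw": 60,"delta_pos": [0,0,-20],"turn": 0},{"claw": 60,"delta_pos": [0,0,0],"turn": 0}]}}

```text
clock: 18.2
eef_pos: [447.5, -360.9, 173.1]
tcp_rot: [3.137, -0.005, 0.064]
contact_force: [0.3, -0.2, 0.7]
opening: 0.702
grasp_force: 0.0
```

```bash
python3 - <<'E'
from h import *
a=grab_frame("scene")["img"][130:300,120:350,::-1]; b=grab_frame("top")["img"][140:270,250:420,::-1]
cv2.imwrite("pics/top4.png",b);cv2.imwrite("pics/sc4.png",a)
r=lambda i,k:cv2.resize(i,None,fx=k,fy=k,interpolation=cv2.INTER_CUBIC)
c=np.zeros((510,770,3),np.uint8); A=r(a,1.8)
cv2.imwrite("pics/c4.png",r(b,4.4)); cv2.imwrite("pics/c4s.png",r(a,3.3)); print(sense()["eef_pos"],sense()["tcp_rot"])
E
```

```text
[ 445.84657945 -359.57767959  169.1629624 ] [ 3.14018392e+00 -1.54072699e-03  6.36523252e-02]
```

View pics/c4s.png

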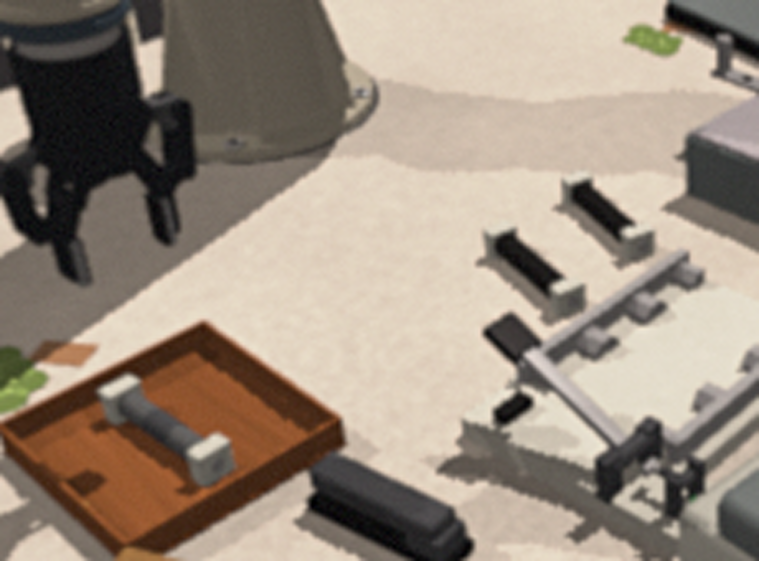

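The worn roller lies in the tray (blocks at 120,395 and 210,450). I'll check whether the new rollers have moved since the first picture.

```bash
cat > mv.py <<'E'
from h import *
import sys
old=cv2.imread("pics/scene0.png"); ft=grab_frame("scene"); new=ft["img"][:,:,::-1].copy(); S=cam(ft)
for n,p in(("a",[462.5,80.3,-.23]),("b",[480.3,-26.3,-.155])):
    q=proj(S,tw(p,[(60,0,14),(-60,0,14)])); u0,v0=(q.min(0)-8).astype(int); u1,v1=(q.max(0)+8).astype(int)
    T=old[v0:v1,u0:u1]; R=new[v0-25:v1+25,u0-25:u1+25]
    r=cv2.matchTemplate(R,T,cv2.TM_CCOEFF_NORMED); _,m,_,l=cv2.minMaxLoc(r); print(n,m,l[0]-25,l[1]-25)
E
python3 mv.py
```

```text
a 0.9917073845863342 0 0
b 0.999549925327301 0 0
```

Request:
{"api": "step_arm", "payload": {"motion": [{"claw": 60,"delta_pos": [0,0,0],"turn": 0.11},{"claw": 60,"delta_pos": [0,0,0],"turn": 0.11},{"claw": 60,"delta_pos": [-1.6,-31,0],"turn": 0},{"claw": 60,"delta_pos": [-1.6,-31,0],"turn": 0},{"claw": 60,"delta_pos": [-1.6,-31,0],"turn": 0},{"claw": 60,"delta_pos": [-1.6,-31,0],"turn": 0},{"claw": 60,"delta_pos": [-1.6,-31,0],"turn": 0},{"claw": 60,"delta_pos": [-1.6,-31,0],"turn": 0}]}}

```text
clock: 19.02
eef_pos: [463.9, -172.3, 166.8]
tcp_rot: [-3.141, 0.003, -0.157]
contact_force: [0.2, 0.1, -0.9]
opening: 0.696
grasp_force: 0.0
```

Request:
{"api": "step_arm", "payload": {"motion": [{"claw": 60,"delta_pos": [-1.6,-31,0],"turn": 0},{"claw": 60,"delta_pos": [-1.6,-31,0],"turn": 0},{"claw": 60,"delta_pos": [-1.6,-31,0],"turn": 0},{"claw": 60,"delta_pos": [-1.6,-31,0],"turn": 0},{"claw": 60,"delta_pos": [-1,-25,20],"turn": 0},{"claw": 60,"delta_pos": [0,0,35],"turn": 0},{"claw": 60,"delta_pos": [0,0,30],"turn": 0},{"claw": 60,"delta_pos": [0,0,0],"turn": 0}]}}

```text
clock: 19.68
eef_pos: [476.3, -24.9, 77.8]
tcp_rot: [3.141, 0.01, -0.155]
contact_force: [-1.5, 0.4, 0.2]
opening: 0.702
grasp_force: 0.0
```

Request:
{"api": "step_arm", "payload": {"motion": [{"claw": 60,"delta_pos": [0,0,0],"turn": 0}]}}

```text
clock: 19.77
eef_pos: [478.8, -25.5, 81.5]
tcp_rot: [3.141, 0.006, -0.156]
contact_force: [0.4, -0.4, -1.0]
opening: 0.702
grasp_force: 0.0
```

```bash
python3 mv.py; python3 -c "
from rig import *
print(sense()['eef_pos'],sense()['tcp_rot'])"
```

```text
a 0.8435896039009094 0 0
b 0.8921815156936646 0 0
[480.27252794 -25.80508095  82.98378914] [ 3.14135184e+00  2.43735521e-03 -1.56475837e-01]
```

Down 68 mm and grip.

Request:
{"api": "step_arm", "payload": {"motion": [{"claw": 60,"delta_pos": [0,0,30],"turn": 0},{"claw": 60,"delta_pos": [0,0,25],"turn": 0},{"claw": 60,"delta_pos": [0,0,12],"turn": 0},{"claw": 60,"delta_pos": [0,0,0],"turn": 0},{"claw": 40,"delta_pos": [0,0,0],"turn": 0},{"claw": 20,"delta_pos": [0,0,0],"turn": 0},{"claw": 10,"delta_pos": [0,0,0],"turn": 0},{"claw": 10,"delta_pos": [0,0,0],"turn": 0}], "force": 40}}

```text
clock: 20.48
eef_pos: [482.3, -25.9, 18.1]
tcp_rot: [-3.141, -0.003, -0.157]
contact_force: [-1.7, -0.4, 9.3]
opening: 0.264
grasp_force: 38.7
```

Request:
{"api": "step_arm", "payload": {"motion": [{"claw": 10,"delta_pos": [0,0,0],"turn": 0},{"claw": 10,"delta_pos": [0,0,0],"turn": 0},{"claw": 10,"delta_pos": [0,0,0],"turn": 0}]}}

```text
clock: 20.73
eef_pos: [482.2, -25.9, 18.1]
tcp_rot: [-3.141, -0.003, -0.157]
contact_force: [-1.7, -1.5, 9.4]
opening: 0.264
grasp_force: 38.7
```

Request:
{"api": "step_arm", "payload": {"motion": [{"claw": 10,"delta_pos": [0,0,-20],"turn": 0},{"claw": 10,"delta_pos": [0,0,-30],"turn": 0},{"claw": 10,"delta_pos": [0,0,-40],"turn": -0.111},{"claw": 10,"delta_pos": [0,0,-30],"turn": -0.111},{"claw": 10,"delta_pos": [26,3,0],"turn": 0},{"claw": 10,"delta_pos": [26.5,3,0],"turn": 0},{"claw": 10,"delta_pos": [26.5,3,0],"turn": 0},{"claw": 10,"delta_pos": [26.5,3,0],"turn": 0}]}}

```text
clock: 21.4
eef_pos: [588.4, -30.8, 138.1]
tcp_rot: [3.141, -0.002, 0.066]
contact_force: [-0.5, -0.8, -1.3]
opening: 0.261
grasp_force: 40.6
```

Request:
{"api": "step_arm", "payload": {"motion": [{"claw": 10,"delta_pos": [26.5,3,0],"turn": 0},{"claw": 10,"delta_pos": [26.5,3,0],"turn": 0},{"claw": 10,"delta_pos": [26.5,2.5,0],"turn": 0},{"claw": 10,"delta_pos": [0,0,20],"turn": 0},{"claw": 10,"delta_pos": [0,0,20],"turn": 0},{"claw": 10,"delta_pos": [0,0,0],"turn": 0},{"claw": 10,"delta_pos": [0,0,0],"turn": 0},{"claw": 10,"delta_pos": [0,0,0],"turn": 0}]}}

```text
clock: 22.07
eef_pos: [667.2, -34.0, 97.7]
tcp_rot: [3.141, -0.001, 0.066]
contact_force: [-0.2, 0.2, -1.5]
opening: 0.256
grasp_force: 40.5
```

```bash
python3 - <<'E'
from h import *
f=grab_frame("scene");a=f["img"][150:290,250:400,::-1]
cv2.imwrite("pics/c5.png",cv2.resize(a,None,fx=4.2,fy=4.2,interpolation=cv2.INTER_CUBIC)); s=sense();print(s["eef_pos"],s["tcp_rot"],s["opening"])
S=cam(f); print(((proj(S,tw([667.2,-34,.065],[(57,0,113),(-57,0,113),(65,14,113),(65,-14,113),(-65,14,113),(-65,-14,113)]))+.5-[250,150])*4.2).round())
E
```

```text
[667.47706421 -34.03519246  98.01442357] [ 3.14137645e+00 -1.94258116e-03  6.57796488e-02] 0.26048564354065606
[[394. 280.]
 [247. 214.]
 [419. 274.]
 [390. 296.]
 [253. 200.]
 [222. 219.]]
```

View pics/c5.png

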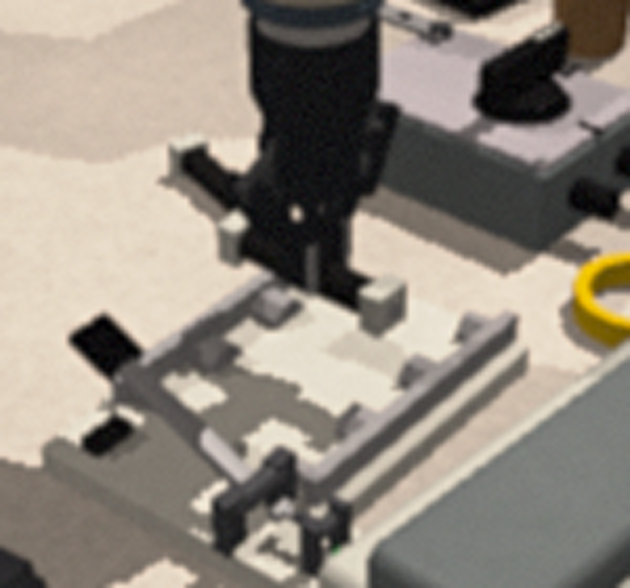

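The new roller hangs over slot 1 (far block 383,290, near block 235,215). It reads slightly towards −x of where I expected, so I'll nudge +2 mm and lower by feel.

Request:
{"api": "step_arm", "payload": {"motion": [{"claw": 10,"delta_pos": [2,0,20],"turn": 0},{"claw": 10,"delta_pos": [0,0,15],"turn": 0},{"claw": 10,"delta_pos": [0,0,7],"turn": 0},{"claw": 10,"delta_pos": [0,0,4],"turn": 0},{"claw": 10,"delta_pos": [0,0,3],"turn": 0},{"claw": 10,"delta_pos": [0,0,0],"turn": 0}]}}

```text
clock: 22.62
eef_pos: [669.0, -33.9, 47.7]
tcp_rot: [3.142, -0.0, 0.066]
contact_force: [0.5, 1.0, -1.5]
opening: 0.258
grasp_force: 40.5
```

Request:
{"api": "step_arm", "payload": {"motion": [{"claw": 10,"delta_pos": [0,0,2],"turn": 0},{"claw": 10,"delta_pos": [0,0,2],"turn": 0},{"claw": 10,"delta_pos": [0,0,2],"turn": 0},{"claw": 10,"delta_pos": [0,0,0],"turn": 0}]}}

```text
clock: 22.95
eef_pos: [668.9, -33.7, 41.3]
tcp_rot: [-3.141, -0.0, 0.066]
contact_force: [0.4, 1.5, -1.5]
opening: 0.265
grasp_force: 40.4
```

Request:
{"api": "step_arm", "payload": {"motion": [{"claw": 10,"delta_pos": [0,0,2],"turn": 0},{"claw": 10,"delta_pos": [0,0,1.5],"turn": 0},{"claw": 10,"delta_pos": [0,0,0],"turn": 0}]}}

```text
clock: 23.2
eef_pos: [669.0, -33.7, 38.2]
tcp_rot: [-3.141, -0.0, 0.066]
contact_force: [-1.4, 1.6, 3.3]
opening: 0.26
grasp_force: 41.0
```

Request:
{"api": "step_arm", "payload": {"motion": [{"claw": 42,"delta_pos": [0,0,0],"turn": 0},{"claw": 42,"delta_pos": [0,0,0],"turn": 0},{"claw": 42,"delta_pos": [0,0,0],"turn": 0},{"claw": 42,"delta_pos": [0,0,-25],"turn": 0},{"claw": 42,"delta_pos": [0,0,-40],"turn": 0},{"claw": 42,"delta_pos": [0,0,-40],"turn": 0},{"claw": 60,"delta_pos": [0,0,-20],"turn": 0.1},{"claw": 60,"delta_pos": [0,0,0],"turn": 0.1}]}}

```text
clock: 23.87
eef_pos: [672.1, -34.2, 168.9]
tcp_rot: [-3.141, -0.009, -0.139]
contact_force: [1.4, -0.8, 0.5]
opening: 0.704
grasp_force: 0.0
```

Request:
{"api": "step_arm", "payload": {"motion": [{"claw": 60,"delta_pos": [-25,-15,0],"turn": 0.094},{"claw": 60,"delta_pos": [-30,-15,0],"turn": 0},{"claw": 60,"delta_pos": [-30,-15,0],"turn": 0},{"claw": 60,"delta_pos": [-30,-15,0],"turn": 0},{"claw": 60,"delta_pos": [-30,-5,0],"turn": 0},{"claw": 60,"delta_pos": [-30,0,0],"turn": 0},{"claw": 60,"delta_pos": [-30,0,0],"turn": 0},{"claw": 60,"delta_pos": [0,0,0],"turn": 0}]}}

```text
clock: 24.53
eef_pos: [476.3, 74.2, 162.0]
tcp_rot: [3.14, 0.005, -0.227]
contact_force: [-0.2, 0.0, -0.4]
opening: 0.705
grasp_force: 0.0
```

```bash
python3 - <<'E'
from h import *
f=grab_frame("scene");a=f["img"][150:290,250:400,::-1]
cv2.imwrite("pics/c6.png",cv2.resize(a,None,fx=4.2,fy=4.2,interpolation=cv2.INTER_CUBIC)); s=sense();print(s["eef_pos"],s["tcp_rot"],s["opening"])
E
python3 mv.py
```

```text
[479.40455831  74.09450348 162.67831549] [ 3.14098347e+00  1.58628894e-03 -2.26974202e-01] 0.7044114035718445
a 0.9627656936645508 0 0
b 0.8872007131576538 22 -16
```

View pics/c6.png

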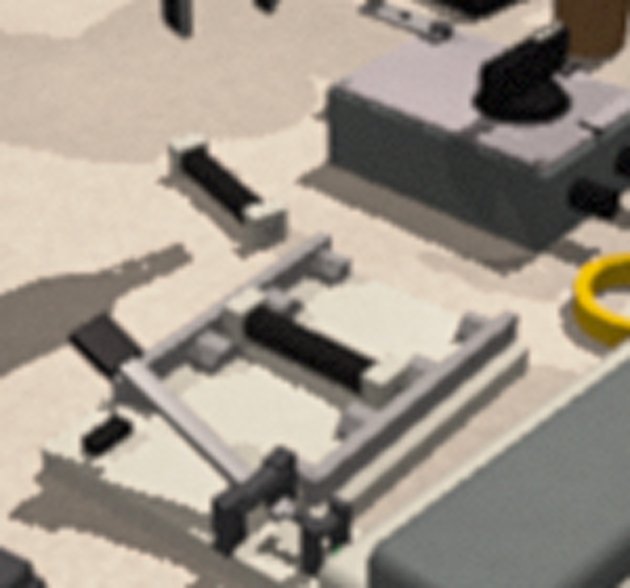

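The roller is seated in slot 1 (blocks 245,305 and 390,380). New roller "a" is unmoved.

Request:
{"api": "step_arm", "payload": {"motion": [{"claw": 60,"delta_pos": [-17,-3.2,20],"turn": 0},{"claw": 60,"delta_pos": [0,0,35],"turn": 0},{"claw": 60,"delta_pos": [0,0,35],"turn": 0},{"claw": 60,"delta_pos": [0,0,0],"turn": 0},{"claw": 60,"delta_pos": [0,0,0],"turn": 0}]}}

```text
clock: 25.05
eef_pos: [466.0, 80.3, 71.9]
tcp_rot: [3.14, 0.003, -0.229]
contact_force: [0.8, -0.1, 0.5]
opening: 0.702
grasp_force: 0.0
```

```bash
python3 mv.py; python3 -c "
from rig import *
print(sense()['eef_pos'],sense()['tcp_rot'])"
```

```text
a 0.8384488821029663 0 0
b 0.740664005279541 21 -17
[467.21669349  80.59373635  73.26103977] [ 3.14138450e+00  3.40241158e-04 -2.28578106e-01]
```

Request:
{"api": "step_arm", "payload": {"motion": [{"claw": 60,"delta_pos": [-4,0,25],"turn": 0},{"claw": 60,"delta_pos": [0,0,20],"turn": 0},{"claw": 60,"delta_pos": [0,0,11],"turn": 0},{"claw": 60,"delta_pos": [0,0,0],"turn": 0},{"claw": 40,"delta_pos": [0,0,0],"turn": 0},{"claw": 20,"delta_pos": [0,0,0],"turn": 0},{"claw": 10,"delta_pos": [0,0,0],"turn": 0},{"claw": 10,"delta_pos": [0,0,0],"turn": 0}], "force": 40}}

```text
clock: 25.77
eef_pos: [463.8, 81.9, 18.5]
tcp_rot: [-3.14, -0.003, -0.229]
contact_force: [-1.1, -0.5, 10.9]
opening: 0.262
grasp_force: 38.7
```

Request:
{"api": "step_arm", "payload": {"motion": [{"claw": 10,"delta_pos": [0,0,0],"turn": 0},{"claw": 10,"delta_pos": [0,0,0],"turn": 0}]}}

```text
clock: 25.93
eef_pos: [463.8, 81.8, 18.5]
tcp_rot: [-3.14, -0.003, -0.229]
contact_force: [-0.8, -1.1, 10.7]
opening: 0.262
grasp_force: 38.7
```

Request:
{"api": "step_arm", "payload": {"motion": [{"claw": 10,"delta_pos": [0,0,-20],"turn": 0},{"claw": 10,"delta_pos": [0,0,-30],"turn": -0.1},{"claw": 10,"delta_pos": [0,0,-40],"turn": -0.1},{"claw": 10,"delta_pos": [0,0,-30],"turn": -0.094},{"claw": 10,"delta_pos": [28,9.5,0],"turn": 0},{"claw": 10,"delta_pos": [28,9.5,0],"turn": 0},{"claw": 10,"delta_pos": [28,9.5,0],"turn": 0},{"claw": 10,"delta_pos": [28,9.5,0],"turn": 0}]}}

```text
clock: 26.6
eef_pos: [578.1, 50.7, 138.4]
tcp_rot: [-3.142, -0.002, 0.066]
contact_force: [0.6, -0.3, -1.1]
opening: 0.26
grasp_force: 40.7
```

Request:
{"api": "step_arm", "payload": {"motion": [{"claw": 10,"delta_pos": [28,9.5,0],"turn": 0},{"claw": 10,"delta_pos": [28,9.5,0],"turn": 0},{"claw": 10,"delta_pos": [28,9.5,0],"turn": 0},{"claw": 10,"delta_pos": [0,0,20],"turn": 0},{"claw": 10,"delta_pos": [0,0,20],"turn": 0},{"claw": 10,"delta_pos": [0,0,0],"turn": 0},{"claw": 10,"delta_pos": [0,0,0],"turn": 0},{"claw": 10,"delta_pos": [0,0,0],"turn": 0}]}}

```text
clock: 27.27
eef_pos: [662.5, 28.2, 98.1]
tcp_rot: [3.142, -0.001, 0.066]
contact_force: [-0.2, 0.3, -1.0]
opening: 0.258
grasp_force: 40.6
```

Request:
{"api": "step_arm", "payload": {"motion": [{"claw": 10,"delta_pos": [0,0,0],"turn": 0},{"claw": 10,"delta_pos": [0,0,0],"turn": 0}]}}

```text
clock: 27.43
eef_pos: [662.9, 28.4, 98.4]
tcp_rot: [3.142, -0.002, 0.066]
contact_force: [0.2, -0.1, -1.4]
opening: 0.261
grasp_force: 40.6
```

Request:
{"api": "step_arm", "payload": {"motion": [{"claw": 10,"delta_pos": [1.5,0,20],"turn": 0},{"claw": 10,"delta_pos": [0,0,15],"turn": 0},{"claw": 10,"delta_pos": [0,0,7],"turn": 0},{"claw": 10,"delta_pos": [0,0,5],"turn": 0},{"claw": 10,"delta_pos": [0,0,3],"turn": 0},{"claw": 10,"delta_pos": [0,0,3],"turn": 0},{"claw": 10,"delta_pos": [0,0,3],"turn": 0},{"claw": 10,"delta_pos": [0,0,0],"turn": 0}]}}

```text
clock: 28.1
eef_pos: [663.8, 28.3, 40.8]
tcp_rot: [-3.142, -0.0, 0.066]
contact_force: [0.1, 0.3, -1.3]
opening: 0.261
grasp_force: 40.6
```

Request:
{"api": "step_arm", "payload": {"motion": [{"claw": 10,"delta_pos": [0,0,2],"turn": 0},{"claw": 10,"delta_pos": [0,0,1.5],"turn": 0},{"claw": 10,"delta_pos": [0,0,0],"turn": 0}]}}

```text
clock: 28.35
eef_pos: [664.2, 28.3, 38.6]
tcp_rot: [-3.142, -0.001, 0.066]
contact_force: [-4.1, 0.2, 8.6]
opening: 0.258
grasp_force: 41.7
```

Request:
{"api": "step_arm", "payload": {"motion": [{"claw": 42,"delta_pos": [0,0,0],"turn": 0},{"claw": 42,"delta_pos": [0,0,0],"turn": 0},{"claw": 42,"delta_pos": [0,0,0],"turn": 0},{"claw": 42,"delta_pos": [0,0,-25],"turn": 0},{"claw": 42,"delta_pos": [0,0,-40],"turn": 0},{"claw": 42,"delta_pos": [0,0,-40],"turn": 0},{"claw": 42,"delta_pos": [0,0,-30],"turn": 0},{"claw": 0,"delta_pos": [0,0,0],"turn": 0}]}}

```text
clock: 29.02
eef_pos: [667.6, 28.4, 179.6]
tcp_rot: [3.141, -0.011, 0.066]
contact_force: [1.6, 0.4, 0.1]
opening: 0.362
grasp_force: 0.0
```

Request:
{"api": "step_arm", "payload": {"motion": [{"claw": 0,"delta_pos": [-7,27.5,0],"turn": 0},{"claw": 0,"delta_pos": [-7,27.5,0],"turn": 0},{"claw": 0,"delta_pos": [-7,27.5,0],"turn": 0},{"claw": 0,"delta_pos": [-7,27.5,0],"turn": 0},{"claw": 0,"delta_pos": [-7,27.5,0],"turn": 0},{"claw": 0,"delta_pos": [-7,27.5,0],"turn": 0},{"claw": 0,"delta_pos": [-7,27.5,0],"turn": 0},{"claw": 0,"delta_pos": [0,0,0],"turn": 0}]}}

```text
clock: 29.68
eef_pos: [626.4, -171.5, 171.7]
tcp_rot: [3.14, 0.001, 0.063]
contact_force: [0.0, 0.3, -0.3]
opening: 0.002
grasp_force: 0.0
```

Request:
{"api": "step_arm", "payload": {"motion": [{"claw": 0,"delta_pos": [0,0,20],"turn": 0},{"claw": 0,"delta_pos": [0,0,10],"turn": 0},{"claw": 0,"delta_pos": [0,0,0],"turn": 0},{"claw": 0,"delta_pos": [0,0,0],"turn": 0}]}}

```text
clock: 30.02
eef_pos: [626.9, -166.3, 141.3]
tcp_rot: [-3.141, 0.002, 0.066]
contact_force: [0.1, 0.0, 0.5]
opening: -0.001
grasp_force: 0.0
```

```bash
python3 - <<'E'
from h import *
f=grab_frame("scene");a=f["img"][150:290,250:400,::-1]
cv2.imwrite("pics/c7.png",cv2.resize(a,None,fx=4.2,fy=4.2,interpolation=cv2.INTER_CUBIC)); s=sense();print(s["eef_pos"],s["tcp_rot"],s["opening"],s["contact_force"])
E
```

```text
[ 627.55613185 -166.41100697  142.12334015] [-3.14132952e+00  6.83613055e-04  6.65301442e-02] 0.001126486965555403 [ 0.67293394  0.08663211 -0.73039575]
```

View pics/c7.png

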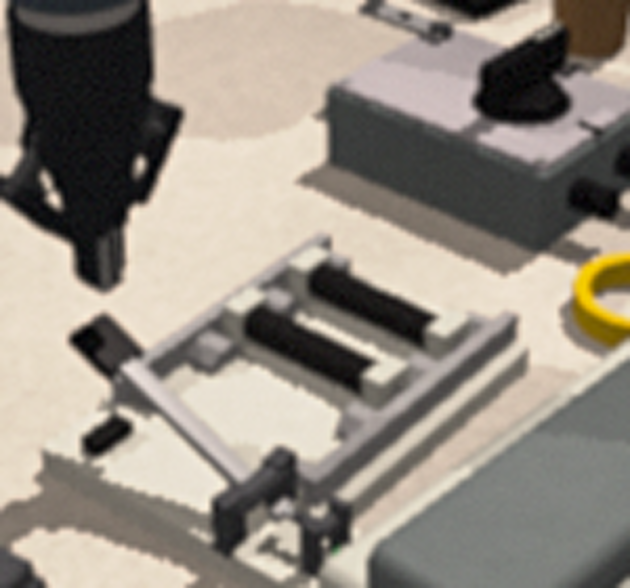

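Both new rollers sit in slots 1 and 2, and the closed fingertips are above the pad (pad centre 108,345). I'm pressing along the arc.

Request:
{"api": "step_arm", "payload": {"motion": [{"claw": 0,"delta_pos": [0,1.5,20],"turn": 0},{"claw": 0,"delta_pos": [0,0,12],"turn": 0},{"claw": 0,"delta_pos": [0,0,5],"turn": 0},{"claw": 0,"delta_pos": [-2.5,0,6],"turn": 0},{"claw": 0,"delta_pos": [-2.5,0,6],"turn": 0},{"claw": 0,"delta_pos": [0,0,0],"turn": 0}]}}

```text
clock: 30.57
eef_pos: [622.2, -168.6, 92.5]
tcp_rot: [-3.141, 0.0, 0.066]
contact_force: [0.4, 0.9, 1.3]
opening: 0.002
grasp_force: 1.0
```

Request:
{"api": "step_arm", "payload": {"motion": [{"claw": 0,"delta_pos": [-1.8,0,6],"turn": 0},{"claw": 0,"delta_pos": [-1.8,0,6],"turn": 0},{"claw": 0,"delta_pos": [-1.2,0,6],"turn": 0},{"claw": 0,"delta_pos": [-1.2,0,6],"turn": 0},{"claw": 0,"delta_pos": [0,0,0],"turn": 0}]}}

```text
clock: 30.98
eef_pos: [615.1, -169.0, 67.4]
tcp_rot: [-3.141, 0.003, 0.066]
contact_force: [-0.6, 0.8, 0.2]
opening: -0.003
grasp_force: 0.0
```

Request:
{"api": "step_arm", "payload": {"motion": [{"claw": 0,"delta_pos": [-0.6,0,5],"turn": 0},{"claw": 0,"delta_pos": [-0.6,0,4],"turn": 0},{"claw": 0,"delta_pos": [0,0,2],"turn": 0},{"claw": 0,"delta_pos": [0,0,0],"turn": 0}]}}

```text
clock: 31.32
eef_pos: [615.1, -169.2, 57.6]
tcp_rot: [-3.141, 0.001, 0.066]
contact_force: [0.1, 0.2, 0.3]
opening: -0.002
grasp_force: 0.0
```

```bash
python3 - <<'E'
from h import *
f=grab_frame("scene");a=f["img"][180:280,220:350,::-1]
cv2.imwrite("pics/c8.png",cv2.resize(a,None,fx=5.5,fy=5.5,interpolation=cv2.INTER_CUBIC)); s=sense();print(s["eef_pos"],s["contact_force"])
E
```

```text
[ 615.33295092 -169.29072105   58.0178854 ] [-0.25466228 -0.45283504  0.57722606]
```

View pics/c8.png

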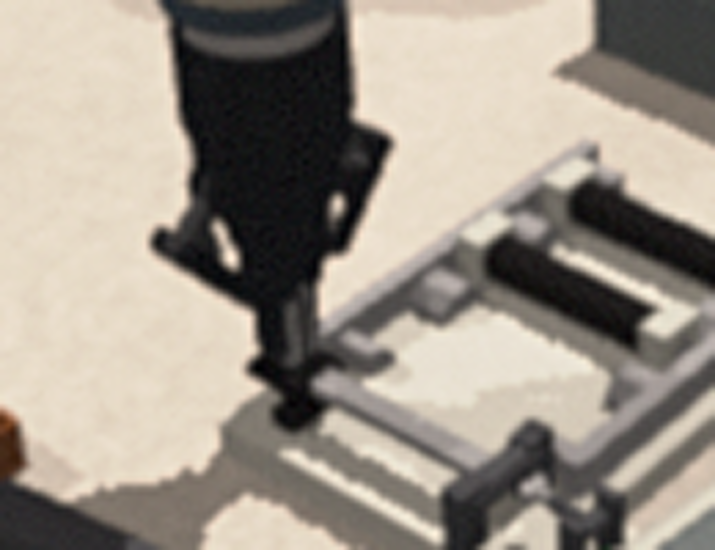

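The lever is down under the fingertips (285,375). I'll press a bit more to feel the stop.

Request:
{"api": "step_arm", "payload": {"motion": [{"claw": 0,"delta_pos": [0,0,1.5],"turn": 0},{"claw": 0,"delta_pos": [0,0,1],"turn": 0},{"claw": 0,"delta_pos": [0,0,1],"turn": 0},{"claw": 0,"delta_pos": [0,0,0],"turn": 0},{"claw": 0,"delta_pos": [0,0,0],"turn": 0}]}}

```text
clock: 31.78
eef_pos: [615.9, -169.4, 56.7]
tcp_rot: [3.141, -0.001, 0.066]
contact_force: [-5.3, 0.9, 16.1]
opening: 0.003
grasp_force: 8.1
```

Stop felt (16 N). I'll lift off and look.

Request:
{"api": "step_arm", "payload": {"motion": [{"claw": 0,"delta_pos": [0,0,-5],"turn": 0},{"claw": 0,"delta_pos": [0,0,-25],"turn": 0},{"claw": 0,"delta_pos": [0,0,-40],"turn": 0},{"claw": 0,"delta_pos": [0,0,-40],"turn": 0},{"claw": 0,"delta_pos": [-30,0,-20],"turn": 0},{"claw": 0,"delta_pos": [-35,0,0],"turn": 0},{"claw": 0,"delta_pos": [-35,0,0],"turn": 0},{"claw": 0,"delta_pos": [0,0,0],"turn": 0}]}}

```text
clock: 32.45
eef_pos: [509.5, -175.4, 184.6]
tcp_rot: [-3.14, 0.005, 0.065]
contact_force: [-0.4, -0.5, -0.1]
opening: 0.002
grasp_force: 0.0
```

Request:
{"api": "step_arm", "payload": {"motion": [{"claw": 0,"delta_pos": [0,0,0],"turn": 0},{"claw": 0,"delta_pos": [0,0,0],"turn": 0},{"claw": 0,"delta_pos": [0,0,0],"turn": 0},{"claw": 0,"delta_pos": [0,0,0],"turn": 0}]}}

```text
clock: 32.78
eef_pos: [516.7, -175.9, 184.7]
tcp_rot: [3.142, -0.0, 0.066]
contact_force: [0.2, -0.1, -0.4]
opening: 0.005
grasp_force: 0.0
```

```bash
python3 - <<'E'
from h import *
f=grab_frame("scene");a=f["img"][120:320,120:420,::-1]
cv2.imwrite("pics/c9.png",cv2.resize(a,None,fx=2.65,fy=2.65,interpolation=cv2.INTER_CUBIC)); s=sense();print(s["eef_pos"],s["contact_force"],s["qvel"].round(3))
E
```

```text
[ 516.55547594 -175.84955211  184.58194676] [-0.10668482  0.42427252 -0.16269851] [-0.    -0.001  0.007 -0.001  0.001 -0.   ]
```

View pics/c9.png

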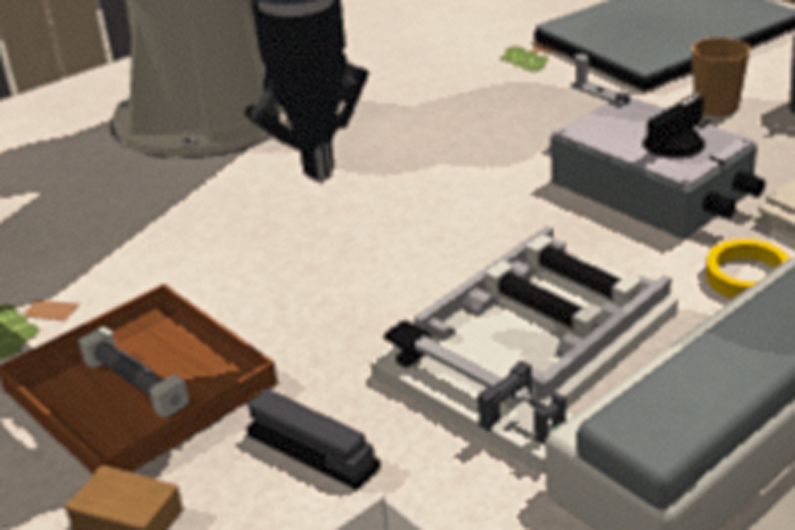

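The lever stays down (405,335), both new rollers are seated, the worn one is in the tray, and the loose items look undisturbed. Handing in.

```bash
python3 -c "
from rig import *
print(sign_off())"
```

```text
the job is handed in; nothing more can be done
None
```

I finished the job in the order asked and handed it in: isolator off, hasp fully out, the one worn roller in the tray, both new rollers seated in slots 1 and 2 of the bed, and the lever staying down by itself.

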